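Lock the tube block onto the mixing platform

TASK

Push the yellow tube block across the mixing platform until its long side is flush against the back fence, without shifting it sideways, then push the toggle clamp's handle over its dead point toward the block until it snaps into lock and the clamp's pad holds the block down. Only push with the fingers: do not pinch or lift anything, and leave the other things on the bench where they are.

Things in the scene. Friction and masses are not known exactly. Their poses are not given: they have to be found in the camera images.
- shaker: low mixing platform, fixed: flat grey metal plate, 190 x 280 mm, on a low housing, plate top 32 mm above the origin (bench height). In its frame the plate spans x -113..77, y -105..175 mm; the back fence (150 mm long, centred on y = 0, 30 mm tall) has its near face at x = 55 mm, facing -x. The toggle clamp stands at the +y side.
- block_center (a point): centre of the loose yellow tube block: 77 (x) x 128 (y) mm, solid body 45 tall, tube caps to 50; point 22.5 mm above its underside; 0.2-0.4 kg. Starts 30 to 62 mm short of the fence, a little skewed, slides freely, no side guides. Flush at the fence its centre is at x = 17 mm in the platform's frame.
- clamp_pivot (a point): pivot of the clamp's handle and hold-down arm, at (-5, 105, 94) mm in the platform's frame; the axis is the platform's x. The raised arm, on the block's side of the handle, rises 70 mm above the pivot and comes down on the block as the handle is pushed.
- handle_tip (a point): end of the clamp's handle (moves with it), on its centre line, 95 mm from the pivot; the outer 60 mm is a round black grip 18 mm thick. Open, it leans 30 degrees outward (platform's +y, away from the block), tip 82 mm above the pivot; locked, it leans 25 degrees past upright toward the block (-y). The tip rises 13 mm on the way. Its outer side is free to push on.
- clamp_handle (a joint): angle of the clamp's handle, rad: 0 open, grows as the handle is pushed toward the block (-y of the platform), 0.96 locked against its stop. A spring pushes it back open up to the dead point at 0.66 (a little past upright), with at most 0.35 N m (about 4 to 8 N at the grip); past that it snaps on to the lock and stays.
- block: the same yellow tube block; origin under its centre, axes as the platform's when seated
- clamp_pad: black rubber pad, 16 mm wide, spring-mounted under the end of the hold-down arm; locked, it presses on the block's top near its +y end with about 1 N
- clear_bottle: bystander, leave alone: clear reagent bottle with a blue cap, 48 mm wide, 90 tall, origin under its centre
- petri: bystander, leave alone: petri dish, 90 mm wide, 14 tall, origin under its centre
- beaker: bystander, leave alone: small clear beaker, 54 mm wide, 68 tall, origin under its centre
- marker: bystander, leave alone: black marker pen lying down, 138 mm long, origin under its middle
- tape: bystander, leave alone: tape roll lying flat, 84 mm wide, 19 tall, origin under its centre
- tube50: bystander, leave alone: 50 ml screw-cap tube lying down, 114 mm long, 35 thick, origin under its middle
- calc: bystander, leave alone: pocket calculator, 118x72x12 mm, origin under its centre
Things that resemble listed ones, but are neither listed nor needed, are in the scene too. Of the things that look like the block, the larger one is meant.

How it is judged:
By the outcome, as a careful person would: the job done as asked, in the order asked, and still so for the second after the job is handed in, with the robot touching nothing.
It also fails if it takes over 45 s, if anything falls off the work surface, if the arm or the gripper's body presses on something with over 40 N, if the wrist force passes 120 N, or if a joint passes its speed limit or range.

ROBOT

A 6-joint arm with a two-finger parallel gripper is mounted at the origin on a cart in front of the work surface, level with it; the furniture and walls round the work are solid. World frame = base frame: x ahead of the robot, y to its left, z up, the work surface at z = 0. Lengths are in mm, angles in rad, forces in N, time in s.
With the tool pointing down it reaches from about 350 to 975 mm from the base axis. Payload 7.1 kg.
Tool frame: the origin (TCP) lies at the very end of the fingers, on their centre line; the grasp point (between the pads) lies 19 mm behind it; y points along the fingers, z is the direction in which the jaws open and shut, and the axes are right-handed (so a half turn about y gives the same grasp; the last joint's range is limited). The gripper opens to 88 mm and grips with 3 to 60 N. Pads are 20 mm wide; open, the fingers measure 115 mm over their backs; the gripper's body (75 mm by 178 mm) begins 61 mm behind the grasp point.
Start: joints at [1.128, 0.423, 1.63, -0, 1.089, -0.019], TCP at [256.985, 569.705, 222.675] pointing down, gripper open.
Joint ranges: [-3, 3], [-0.9, 2.11], [0.09, 2.58], [-1.31, 4.45], [0.11, 2.69], [-2.54, 2.54]. Speed limits (rad/s): [2.39, 2.39, 3.01, 3.14, 3.14, 3.14].

INTERFACE

Orientations are given as a rotation vector (axis times angle).
In Python, from workcell import ctrl gives the robot as it stands.
- The arm moves only by the shell command python3 -m jog 'ROWS'. ROWS is JSON, a list of rows, each a list of 3 entries, a list of its own where there are three numbers: the opening, from 0 (shut) to 1 (fully open), then the shift along the tool's x, y, z in cm, then the turn, a rotation vector about the tool's x, y, z in rad. In form: [[claw, [dx, dy, dz], [wx, wy, wz]], ...]. A call has 1 to 8 rows; each row is the pose to reach, as a shift and turn from the pose commanded when the call began, along the tool's axes at that moment; what a row does not reach only later rows make up. A row lasts 1/10 s, in which the tool goes at most 50 mm and 8.59 degrees, less where a joint would pass 70% of its speed; a pose out of reach is approached as far as the arm can. A call with a gripper value outside its range is refused whole. The fingers move at their own pace and stop on an object; the grip force is fixed at half the most. Time passes only in rows, so rows that repeat a pose let the fingers close. It gives the time, the measured TCP pose, the force and the opening at its end, in the units of the state.
- ctrl.get_obs(): the state, without advancing time (a new reading comes with each control period).
- ctrl.get_image(name): name is "scene" or "top" or "wrist"; returns a dict with "color" (480x640x3 uint8, red, green, blue), "z_map" (480x640 float32, mm along the optical axis (not along the pixel's ray), 0 where there is no reading), "fx", "fy", "cx", "cy" (pixels), "dist_coeffs" ([k1, k2, p1, p2, k3] as OpenCV has them; the pictures are not rectified), "pose" (4x4, takes a point from camera to world coordinates). Camera axes: x right, y down, z forward; pixel columns grow to the right and rows downward; lengths in mm; the calibration is good to about 2 mm. A picture is of the moment at which its call begins.
- ctrl.close_job(): hands the job in, once; it reports no verdict.
The state is a dict: "t": time; "qpos": joint angles; "qvel": joint speeds; "joint_torque": joint torques, N m; "ee_pos": TCP position; "orientation": TCP orientation; "ft_force": force on the tool from outside, world axes, zero at the start; "moment": the same for the moment, N m; "width": finger opening in mm.
Only numpy, scipy, OpenCV 4.12 (cv2) and the standard library are available. Lean on these libraries where they do the work, as an engineer would, in place of code of your own. Each camera call takes 0.05 s, during which the arm holds its last target.

## Working session

There is one attempt and no reset: what is moved stays moved. The work goes in short steps, Python scripts to look and compute and a shell command to move; the robot and the scene stay as the last step left them, time stands still between calls to the robot, and variables do not carry over. Pictures are saved under pics/ and viewed, and the job is handed in when it is done.

```bash
mkdir -p pics; ls
cat > h.py <<'E'
import numpy as np,cv2,pickle
from workcell import ctrl
def snap(n,tag):
    im=ctrl.get_image(n); pickle.dump(im,open(f'pics/{tag}.pkl','wb'))
    cv2.imwrite(f'pics/{tag}.png',cv2.cvtColor(im['color'],cv2.COLOR_RGB2BGR)); return im
def load(tag): return pickle.load(open(f'pics/{tag}.pkl','rb'))
def crop(im,u0,v0,u1,v1,s,out):
    c=cv2.cvtColor(im['color'],cv2.COLOR_RGB2BGR)[v0:v1,u0:u1]
    cv2.imwrite(f'pics/{out}.png',cv2.resize(c,None,fx=s,fy=s,interpolation=cv2.INTER_CUBIC))
def K(im): return np.array([[im['fx'],0,im['cx']],[0,im['fy'],im['cy']],[0,0,1.]]),np.array(im['dist_coeffs'],float)
def ray(im,u,v):
    k,d=K(im); p=cv2.undistortPoints(np.array([[[u,v]]],float),k,d)[0,0]; return np.array([p[0],p[1],1.])
def depthpt(im,u,v):
    z=im['z_map'][int(round(v)),int(round(u))]; T=np.array(im['pose']); return T[:3,:3]@(ray(im,u,v)*z)+T[:3,3]
def planept(im,u,v,h):
    T=np.array(im['pose']); d=T[:3,:3]@ray(im,u,v); return T[:3,3]+d*(h-T[2,3])/d[2]
def cloud(im):
    k,d=K(im); H,W=im['z_map'].shape; uu,vv=np.meshgrid(np.arange(W),np.arange(H))
    p=cv2.undistortPoints(np.stack([uu,vv],-1).reshape(-1,1,2).astype(float),k,d)[:,0]
    z=im['z_map'].reshape(-1,1); T=np.array(im['pose']); P=np.hstack([p*z,z])@T[:3,:3].T+T[:3,3]
    P[z[:,0]==0]=np.nan; return P.reshape(H,W,3)
def proj(im,P):
    T=np.array(im['pose']); k,d=K(im); Q=(np.atleast_2d(P)-T[:3,3])@T[:3,:3]
    return cv2.projectPoints(Q,np.zeros(3),np.zeros(3),k,d)[0][:,0]
E
python3 - <<'E'
from h import *
print(ctrl.get_obs())
for n in ['scene','top','wrist']:
    im=snap(n,n+'0'); print(n,np.round(im['pose'],2).tolist(),im['fx'],im['dist_coeffs'])
E
```

```text
pics
{'t': 0.0, 'qpos': array([ 1.12802514e+00,  4.23816351e-01,  1.63066143e+00, -1.36392552e-05,
        1.08863103e+00, -1.89918369e-02]), 'qvel': array([ 1.08100898e-03, -8.29342646e-05,  1.02545124e-03, -1.01330347e-03,
        5.80399363e-04,  7.98228260e-04]), 'joint_torque': array([-1.46479902e-03, -5.44630802e+01, -2.73659492e+01,  6.42654137e-02,
        2.28922610e-02, -1.16739243e-04]), 'ee_pos': array([256.74496429, 569.22758999, 221.92822484]), 'orientation': array([-1.54660414,  0.33271197, -0.3321821 ]), 'ft_force': array([0.06648671, 0.23490096, 0.26349063]), 'moment': array([-0.02184626, -0.04155607, -0.0007522 ]), 'width': 87.56412034903859}
scene [[-0.94, -0.31, 0.17, 229.34], [-0.35, 0.84, -0.42, 622.62], [-0.01, -0.45, -0.89, 1532.47], [0.0, 0.0, 0.0, 1.0]] 471.3498846038246 [-0.07243136  0.          0.          0.          0.        ]
top [[-0.01, -1.0, 0.08, 379.74], [-1.0, 0.01, -0.0, -71.34], [0.0, -0.08, -1.0, 1556.65], [0.0, 0.0, 0.0, 1.0]] 509.6027089418512 [0.03774475 0.         0.         0.         0.        ]
wrist [[0.41, 0.88, 0.22, 195.21], [0.91, -0.4, -0.1, 596.75], [-0.0, 0.25, -0.97, 384.05], [0.0, 0.0, 0.0, 1.0]] 382.8013353970776 [-0.03181698  0.          0.          0.          0.        ]
```

View pics/scene0.png

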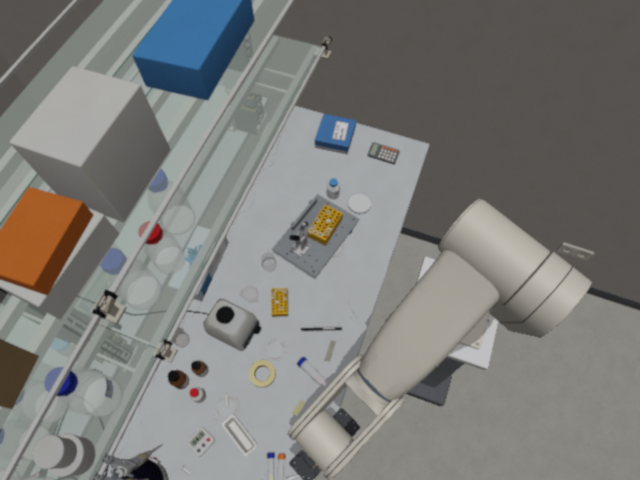

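View pics/top0.png

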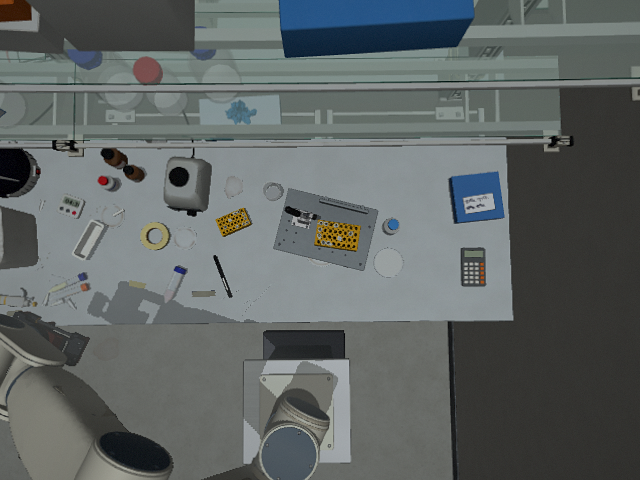

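View pics/wrist0.png

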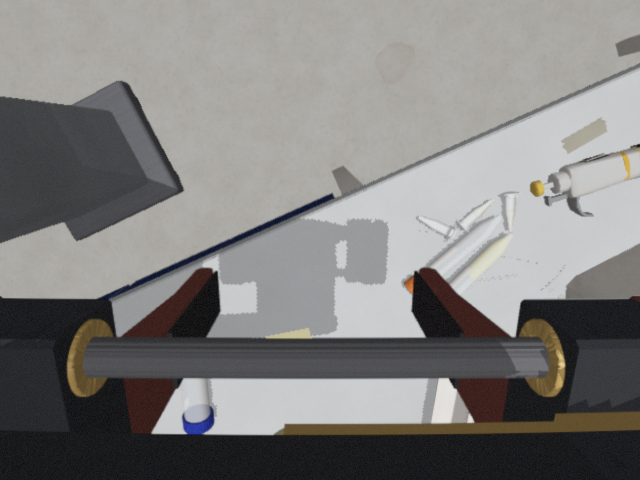

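The top view shows two candidates for the block: a yellow rack on the grey platform at top px (338,236), and a smaller one lying on the bench at (234,222). The one on the platform, beside the clamp at (300,213), fits the description. I'll check it in a close crop.

Run:
```python
from h import *
im=load('top0'); crop(im,210,170,410,290,4,'c_top'); 
im=load('scene0'); crop(im,240,160,400,320,4,'c_sc')
im=load('top0'); P=cloud(im)
for u,v in [(338,236),(234,222),(290,240),(345,202),(370,250)]: print(u,v,P[v,u].round(0))
```

```text
338 236 [ 512. -128.   80.]
234 222 [562. 182.  33.]
290 240 [506.  14.  28.]
345 202 [ 620. -153.   30.]
370 250 [ 476. -228.    1.]
```

View pics/c_top.png

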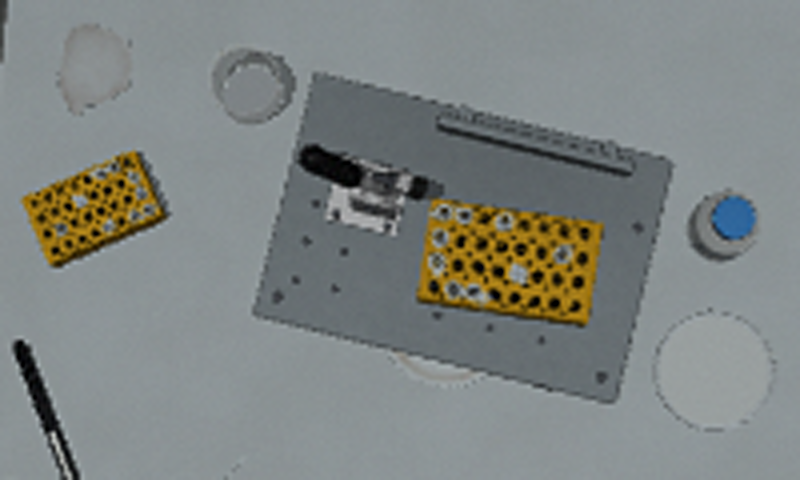

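View pics/c_sc.png

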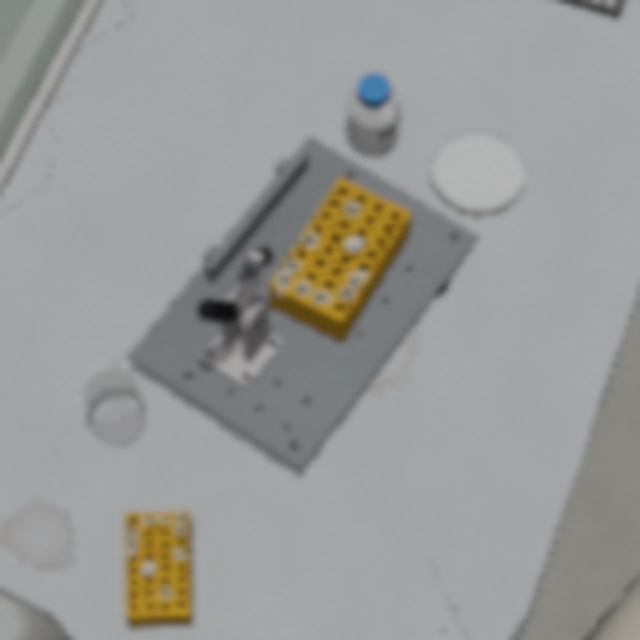

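```bash
cat > pose.py <<'E'
from h import *
def platform(corn):
    im=load('top0'); W=np.array([planept(im,(u+.5)/4-.5+210,(v+.5)/4-.5+170,32)[:2] for u,v in corn])
    L=np.array([[77,175],[77,-105],[-113,-105],[-113,175.]])
    a,b=L-L.mean(0),W-W.mean(0); th=np.arctan2((a[:,0]*b[:,1]-a[:,1]*b[:,0]).sum(),(a*b).sum())
    R=np.array([[np.cos(th),-np.sin(th)],[np.sin(th),np.cos(th)]]); t=W.mean(0)-R@L.mean(0)
    return th,R,t,W-(L@R.T+t)
def yellow(im,m=None):
    hsv=cv2.cvtColor(im['color'],cv2.COLOR_RGB2HSV); return cv2.inRange(hsv,(15,120,60),(35,255,255))
E
python3 - <<'E'
from pose import *
th,R,t,e=platform([(316,74),(672,160),(614,402),(254,314)]); print(th,t,e.round(1))
np.savez('plat.npz',th=th,R=R,t=t)
im=load('top0'); P=cloud(im); m=yellow(im)>0; m&=(P[...,0]<600)&(P[...,1]<0)
top=m&(P[...,2]>65)
ys,xs=np.nonzero(m)
print(m.sum(),np.nanmedian(P[top][:,2]))
Q=(P[top][:,:2]-t)@R; 
r=cv2.minAreaRect(Q.astype(np.float32)); print('block in plat',r)
# fence & clamp from cloud
L=P.copy(); L[...,:2]=(P[...,:2]-t)@R
f=(L[...,2]>45)&(abs(L[...,1])<100)&(L[...,0]>40)&(L[...,0]<90); print('fence',np.percentile(L[f],[2,50,98],axis=0).round(1))
c=(L[...,2]>60)&(L[...,1]>70)&(L[...,1]<180)&(L[...,0]>-60)&(L[...,0]<60)
for p in L[c][np.argsort(-L[c][:,2])][::6]: print(p.round(0))
E
```

```text
-0.25016203314454954 [ 547.32277679 -131.32678941] [[-1.9 -1.6]
 [-0.6  1.7]
 [ 1.7  1.3]
 [ 0.8 -1.4]]
809 76.98213722322225
block in plat ((-31.274700164794922, -1.8353195190429688), (74.42739868164062, 126.2533950805664), 5.418332099914551)
fence [[ 54.3 -71.5  46.5]
 [ 58.8  -2.1  59.5]
 [ 72.7  71.6  68.5]]
[ -7. 150. 185.]
[  1. 147. 176.]
[ -1. 144. 176.]
[ -6. 140. 173.]
[-12. 144. 172.]
[ -7. 146. 170.]
[-10. 137. 167.]
[ -2.  85. 166.]
[ -9.  89. 165.]
[ -1.  80. 163.]
[ -3. 102. 162.]
[ -3.  90. 161.]
[ -5. 101. 159.]
[-12. 142. 157.]
[-10. 134. 156.]
[  0.  91. 155.]
[ -3.  71. 155.]
[ -3.  96. 153.]
[-12. 131. 151.]
[  1. 129. 150.]
[  3. 132. 148.]
[-12.  77. 146.]
[ -6. 125. 142.]
[-12. 126. 139.]
[-14. 126. 134.]
[ -1. 121. 132.]
[ -8. 116. 129.]
[ -9. 102. 117.]
[ -5. 111. 115.]
[ -2. 112. 113.]
[  8. 109. 111.]
[-16. 100. 109.]
[-15. 109. 108.]
[-14. 104. 106.]
[-17.  94. 103.]
[ -9. 111. 101.]
[-11.  96. 100.]
[  6. 115.  98.]
[  6. 103.  97.]
[  5. 118.  94.]
[-19. 112.  86.]
[55. 70. 68.]
```

```bash
cat > plan.py <<'E'
from h import *
from scipy.spatial.transform import Rotation as Ro
pl=np.load('plat.npz'); th=float(pl['th']); R2=pl['R']; t2=pl['t']
def w(x,y,z): return np.r_[R2@[x,y]+t2,z]
def ori(tilt,flip=1,yaw=0):
    a=th+yaw; fx=np.array([np.cos(a),np.sin(a),0]); fy=np.array([-np.sin(a),np.cos(a),0])
    y=fx*np.sin(tilt)-np.array([0,0,1])*np.cos(tilt); z=flip*fy; return Ro.from_matrix(np.c_[np.cross(y,z),y,z])
def rel(pos,R):
    o=ctrl.get_obs(); Rc=Ro.from_rotvec(o['orientation'])
    return (Rc.inv().apply(pos-o['ee_pos'])/10).round(2).tolist(), (Rc.inv()*R).as_rotvec().round(3).tolist()
def now():
    o=ctrl.get_obs(); p=o['ee_pos']; print('t',round(o['t'],2),'world',p.round(1),'plat',((p[:2]-t2)@R2).round(1),'F',o['ft_force'].round(1),'w',round(o['width'],1),'q',o['qpos'].round(2))
E
python3 - <<'E'
from plan import *
now(); o=ctrl.get_obs(); print(Ro.from_rotvec(o['orientation']).as_matrix().round(2))
for f in (1,-1): print(f, rel(w(-105,-8,222),ori(0.0,f)), rel(w(-105,-8,222),ori(0.44,f)))
print(w(-105,-8,45))
E
```

```text
t 0.15 world [256.8 569.4 222.1] plat [-454.9  607. ] F [0.1 0.5 0. ] w 88.2 q [ 1.13  0.42  1.63 -0.    1.09 -0.02]
[[ 0.91 -0.    0.41]
 [-0.41 -0.    0.91]
 [ 0.   -1.   -0.  ]]
1 ([45.09, 0.07, -54.53], [0.001, -0.174, -0.0]) ([45.09, 0.07, -54.53], [0.039, -0.171, -0.439])
-1 ([45.09, 0.07, -54.53], [0.0, 2.968, 0.002]) ([45.09, 0.07, -54.53], [0.649, 2.9, 0.058])
[ 443.61069543 -113.08386803   45.        ]
```

```bash
python3 -m jog '[[0.85,[22,0,-27],[0,-0.17,0]],[0.85,[22,0,-27],[0,-0.17,0]],[0.85,[22,0,-27],[0,-0.17,0]],[0.85,[22,0,-27],[0,-0.17,0]],[0.85,[22,0,-27],[0,-0.17,0]],[0.85,[22,0,-27],[0,-0.17,0]],[0.85,[22,0,-27],[0,-0.17,0]],[0.85,[22,0,-27],[0,-0.17,0]]]'
python3 - <<'E'
from plan import *
now(); print(rel(w(-105,-8,222),ori(0.44)))
E
```

```text
t: 0.95
ee_pos: [346.7, 228.6, 222.5]
orientation: [-1.563, 0.204, -0.203]
ft_force: [0.0, 0.4, 0.2]
width: 74.5
t 0.95 world [346.7 228.6 222.5] plat [-283.4  299.1] F [0.  0.4 0.2] w 74.5 q [ 0.55  0.11  2.07 -0.    0.97 -0.76]
([18.12, 0.09, -30.54], [0.004, -0.009, -0.44])
```

```bash
python3 -m jog '[[0.85,[18.1,0,-30.5],[0,0,-0.06]],[0.85,[18.1,0,-30.5],[0,0,-0.12]],[0.85,[18.1,0,-30.5],[0,0,-0.18]],[0.85,[18.1,0,-30.5],[0,0,-0.24]],[0.85,[18.1,0,-30.5],[0,0,-0.3]],[0.85,[18.1,0,-30.5],[0,0,-0.44]],[0.85,[18.1,0,-30.5],[0,0,-0.44]],[0.85,[18.1,0,-30.5],[0,0,-0.44]]]'
python3 - <<'E'
from plan import *
now(); print(rel(w(-105,-8,222),ori(0.44))); snap('top','top1'); crop(load('top1'),210,170,410,290,4,'c_top1');snap('wrist','wr1')
E
```

```text
t: 1.75
ee_pos: [445.7, -110.2, 223.0]
orientation: [-1.59, -0.147, -0.546]
ft_force: [1.0, -0.5, -0.3]
width: 74.6
t 1.75 world [ 445.7 -110.2  223. ] plat [-103.7   -4.6] F [ 1.  -0.5 -0.3] w 74.6 q [-0.27  0.01  2.26  0.02  0.43 -1.6 ]
([-0.16, 0.03, -0.34], [0.003, -0.006, 0.002])
```

View pics/wr1.png

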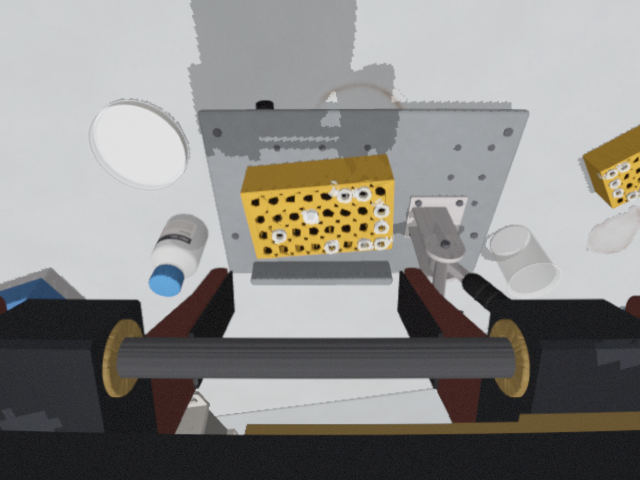

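View pics/top1.png

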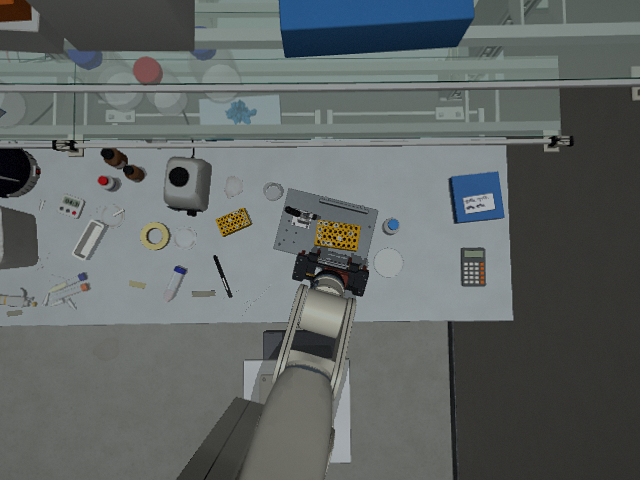

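The wrist view shows the block at about (320,220), with its front face toward the top of the image. The fence is at (320,270), the clamp at (440,230) and the grip at (485,290). I'll refine the poses from this closer view.

```bash
cat >> pose.py <<'E'
def corners_wr(im): 
    pass
E
python3 - <<'E'
from plan import *
from pose import yellow
im=load('wr1'); P=cloud(im); L=P.copy(); L[...,:2]=(P[...,:2]-t2)@R2
m=(yellow(im)>0)&(abs(L[...,1])<100)&(abs(L[...,0])<100)
top=m&(abs(L[...,2]-77)<6); print(np.nanmedian(L[top][:,2]),cv2.minAreaRect(L[top][:,:2].astype(np.float32)))
# front bottom edge corners and plate corners by planes
for n,(u,v,h) in dict(plateNR=(200,112,32),plateNL=(525,110,32),blk_topNR=(245,190,77),blk_topNL=(392,180,77),blk_topFR=(256,258,77),blk_topFL=(394,247,77)).items():
    p=planept(im,u,v,h); print(n,((p[:2]-t2)@R2).round(1))
f=(L[...,2]>55)&(L[...,2]<66)&(abs(L[...,1])<65)&(L[...,0]>40)&(L[...,0]<90); print(np.percentile(L[f],[2,50,98],axis=0).round(1))
s=(abs(L[...,2]-32)<3); print(np.percentile(L[s],[1,99],axis=0).round(1))
E
```

```text
77.14775910332051 ((-30.965852737426758, -2.0651702880859375), (74.99142456054688, 126.35858917236328), 5.405896186828613)
plateNR [-111.8 -101. ]
plateNL [-112.3  169.3]
blk_topNR [-63.8 -62.9]
blk_topNL [-72.4  55.9]
blk_topFR [ 11.8 -62. ]
blk_topFL [-1.  66.3]
[[ 54.9 -62.3  55.3]
 [ 57.1   0.5  61. ]
 [ 65.   62.3  62.9]]
[[-111.5 -203.2   29.7]
 [  95.2  295.7   34.5]]
```

Run:
```python
from plan import *
now(); print(rel(w(-100,-6,120),ori(0.44)));print(rel(w(-98,-6,46),ori(0.44)))
```

```text
t 1.85 world [ 445.7 -109.   222.8] plat [-104.    -3.5] F [-0.5  0.5  0.6] w 74.7 q [-0.27  0.01  2.26  0.01  0.43 -1.59]
([-4.02, 9.47, -0.25], [0.003, -0.007, 0.0])
([-7.0, 16.25, -0.26], [0.003, -0.007, 0.0])
```

```bash
python3 -m jog '[[0.85,[-1.4,3.3,-0.1],[0,-0.007,0]],[0.85,[-2.8,6.6,-0.2],[0,-0.007,0]],[0.85,[-4.2,9.8,-0.2],[0,-0.007,0]],[0.85,[-5.6,13,-0.25],[0,-0.007,0]],[0.85,[-6.5,15,-0.25],[0,-0.007,0]],[0.85,[-7,16.2,-0.25],[0,-0.007,0]],[0.85,[-7,16.2,-0.25],[0,-0.007,0]]]'
python3 - <<'E'
from plan import *
now(); print(rel(w(-98,-6,46),ori(0.44))); print(rel(w(-80,-6,46),ori(0.44))); print(rel(w(-50,-6,46),ori(0.44)));
E
```

```text
t: 2.55
ee_pos: [461.7, -120.2, 82.5]
orientation: [-1.567, -0.115, -0.487]
ft_force: [0.2, -0.0, -0.3]
width: 74.7
t 2.55 world [ 461.7 -120.2   82.5] plat [-85.7 -10.4] F [ 0.2 -0.  -0.3] w 74.7 q [-0.31  0.38  2.29  0.44  0.11 -2.07]
([-2.5, 2.94, 0.39], [-0.024, 0.005, -0.058])
([-0.83, 3.61, 0.36], [-0.024, 0.005, -0.058])
([1.96, 4.73, 0.32], [-0.024, 0.005, -0.058])
```

Run:
```python
import numpy as np
L1,L2,D,H=604,425,299,165
for r in (465,490,510,532):
  for tau in (0,.1,.15,.2,.25,.3,.35,.44):
    for z in (46,56):
      a,b=r-D*np.sin(tau),z+D*np.cos(tau)-H; d=np.hypot(a,b)
      c=(d*d-L1**2-L2**2)/(2*L1*L2)
      q3=np.arccos(c); q2=np.arctan2(a,b)-np.arctan2(L2*np.sin(q3),L1+L2*np.cos(q3))
      print(r,tau,z,'q',q2.round(2),q3.round(2),(np.pi-tau-q2-q3).round(2))
```

```text
465 0 46 q 0.43 2.19 0.52
465 0 56 q 0.41 2.18 0.55
465 0.1 46 q 0.41 2.25 0.38
465 0.1 56 q 0.39 2.25 0.41
465 0.15 46 q 0.39 2.29 0.31
465 0.15 56 q 0.37 2.28 0.34
465 0.2 46 q 0.39 2.32 0.23
465 0.2 56 q 0.37 2.31 0.26
465 0.25 46 q 0.38 2.36 0.16
465 0.25 56 q 0.36 2.35 0.19
465 0.3 46 q 0.37 2.39 0.07
465 0.3 56 q 0.35 2.38 0.11
465 0.35 46 q 0.37 2.43 -0.01
465 0.35 56 q 0.35 2.42 0.02
465 0.44 46 q 0.38 2.49 -0.17
465 0.44 56 q 0.35 2.48 -0.13
490 0 46 q 0.46 2.13 0.55
490 0 56 q 0.44 2.12 0.58
490 0.1 46 q 0.43 2.2 0.41
490 0.1 56 q 0.41 2.19 0.44
490 0.15 46 q 0.42 2.23 0.34
490 0.15 56 q 0.4 2.22 0.37
490 0.2 46 q 0.41 2.27 0.26
490 0.2 56 q 0.39 2.26 0.29
490 0.25 46 q 0.4 2.3 0.19
490 0.25 56 q 0.38 2.29 0.22
490 0.3 46 q 0.4 2.34 0.11
490 0.3 56 q 0.38 2.33 0.14
490 0.35 46 q 0.39 2.37 0.02
490 0.35 56 q 0.37 2.36 0.05
490 0.44 46 q 0.4 2.44 -0.13
490 0.44 56 q 0.37 2.43 -0.1
510 0 46 q 0.48 2.09 0.58
510 0 56 q 0.46 2.08 0.6
510 0.1 46 q 0.45 2.15 0.44
510 0.1 56 q 0.43 2.15 0.46
510 0.15 46 q 0.44 2.19 0.36
510 0.15 56 q 0.42 2.18 0.39
510 0.2 46 q 0.43 2.22 0.29
510 0.2 56 q 0.41 2.22 0.32
510 0.25 46 q 0.42 2.26 0.21
510 0.25 56 q 0.4 2.25 0.24
510 0.3 46 q 0.42 2.29 0.13
510 0.3 56 q 0.4 2.29 0.16
510 0.35 46 q 0.41 2.33 0.05
510 0.35 56 q 0.39 2.32 0.08
510 0.44 46 q 0.41 2.39 -0.11
510 0.44 56 q 0.39 2.38 -0.07
532 0 46 q 0.5 2.04 0.6
532 0 56 q 0.49 2.03 0.63
532 0.1 46 q 0.47 2.11 0.46
532 0.1 56 q 0.46 2.1 0.49
532 0.15 46 q 0.46 2.14 0.39
532 0.15 56 q 0.44 2.13 0.42
532 0.2 46 q 0.45 2.18 0.32
532 0.2 56 q 0.43 2.17 0.34
532 0.25 46 q 0.44 2.21 0.24
532 0.25 56 q 0.42 2.2 0.27
532 0.3 46 q 0.44 2.25 0.16
532 0.3 56 q 0.42 2.24 0.19
532 0.35 46 q 0.43 2.28 0.08
532 0.35 56 q 0.41 2.27 0.11
532 0.44 46 q 0.43 2.34 -0.07
532 0.44 56 q 0.41 2.34 -0.04
```

Run:
```python
from plan import *
now(); print(rel(w(-100,-18,120),ori(0.25)))
```

```text
t 2.55 world [ 461.7 -120.2   82.5] plat [-85.7 -10.4] F [ 0.2 -0.  -0.3] w 74.7 q [-0.31  0.38  2.29  0.44  0.11 -2.07]
([0.07, -4.03, -0.66], [-0.024, 0.007, 0.132])
```

```bash
python3 -m jog '[[0.65,[0,-2,-0.2],[0,0,0.03]],[0.65,[0,-4,-0.6],[-0.02,0,0.13]],[0.65,[0,-4,-0.6],[-0.02,0,0.13]],[0.65,[0,-4,-0.6],[-0.02,0,0.13]]]'
python3 - <<'E'
from plan import *
now(); print(rel(w(-100,-24,120),ori(0.25))); print(rel(w(-100,-24,46),ori(0.25)))
E
```

```text
t: 2.95
ee_pos: [446.3, -123.5, 120.9]
orientation: [-1.583, -0.013, -0.391]
ft_force: [-0.9, 0.4, 0.3]
width: 57.2
t 2.95 world [ 446.3 -123.5  120.9] plat [-99.8 -17.4] F [-0.9  0.4  0.3] w 57.2 q [-0.31  0.28  2.22  0.05  0.39 -1.68]
([-0.04, 0.08, -0.66], [-0.003, 0.008, 0.007])
([-1.93, 7.23, -0.66], [-0.003, 0.008, 0.007])
```

```bash
python3 -m jog '[[0.65,[-0.5,1.9,-0.66],[0,0.008,0.007]],[0.65,[-1,3.7,-0.66],[0,0.008,0.007]],[0.65,[-1.45,5.5,-0.66],[0,0.008,0.007]],[0.65,[-1.9,7.2,-0.66],[0,0.008,0.007]],[0.65,[-1.9,7.2,-0.66],[0,0.008,0.007]],[0.65,[-1.9,7.2,-0.66],[0,0.008,0.007]]]'
python3 - <<'E'
from plan import *
now(); print(rel(w(-85,-24,46),ori(0.25))); print(rel(w(-45,-24,46),ori(0.25)));print(rel(w(-31,-24,46),ori(0.25)))
snap('wrist','wr2')
E
```

```text
t: 3.55
ee_pos: [442.1, -130.3, 45.2]
orientation: [-1.582, 0.005, -0.389]
ft_force: [0.6, -0.0, 0.6]
width: 57.3
t 3.55 world [ 442.1 -130.3   45.2] plat [-102.2  -25.1] F [ 0.6 -0.   0.6] w 57.3 q [-0.33  0.46  2.24  0.1   0.2  -1.74]
([1.69, 0.34, 0.11], [-0.002, -0.002, -0.005])
([5.57, 1.31, 0.12], [-0.002, -0.002, -0.005])
([6.92, 1.65, 0.12], [-0.002, -0.002, -0.005])
```

View pics/wr2.png

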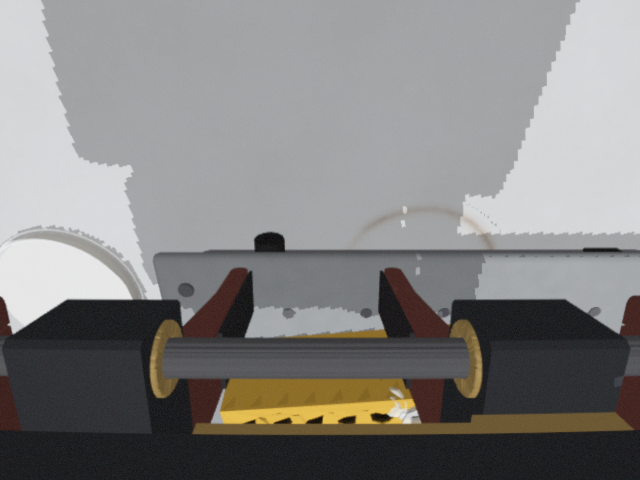

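```bash
python3 -m jog '[[0.65,[0.6,0.07,0.1],[0,0,0]],[0.65,[1.2,0.22,0.1],[0,0,0]],[0.65,[1.7,0.34,0.1],[0,0,0]],[0.65,[2.1,0.44,0.1],[0,0,0]],[0.65,[2.5,0.54,0.1],[0,0,0]],[0.65,[2.9,0.64,0.1],[0,0,0]],[0.65,[3.3,0.74,0.1],[0,0,0]],[0.65,[3.7,0.84,0.1],[0,0,0]]]'
python3 - <<'E'
from plan import *
now(); print(rel(w(-45,-24,46),ori(0.25)));print(rel(w(-31,-24,46),ori(0.25)))
crop(snap('top','top2'),210,170,410,290,4,'c_top2')
from pose import yellow
im=load('top2'); P=cloud(im); L=P.copy(); L[...,:2]=(P[...,:2]-t2)@R2
m=(yellow(im)>0)&(abs(L[...,1])<100)&(abs(L[...,0])<100)&(abs(L[...,2]-78)<8)
print(cv2.minAreaRect(L[m][:,:2].astype(np.float32)))
E
```

```text
t: 4.4
ee_pos: [480.2, -139.6, 46.8]
orientation: [-1.582, 0.005, -0.391]
ft_force: [-1.7, 0.0, 1.1]
width: 57.2
t 4.4 world [ 480.2 -139.6   46.8] plat [-63.  -24.7] F [-1.7  0.   1.1] w 57.2 q [-0.32  0.48  2.16  0.07  0.25 -1.7 ]
([1.73, 0.52, 0.07], [-0.001, -0.002, -0.004])
([3.08, 0.86, 0.07], [-0.001, -0.002, -0.004])
((-14.98458480834961, -3.2923507690429688), (74.82807922363281, 126.20882415771484), 2.641785144805908)
```

View pics/c_top2.png

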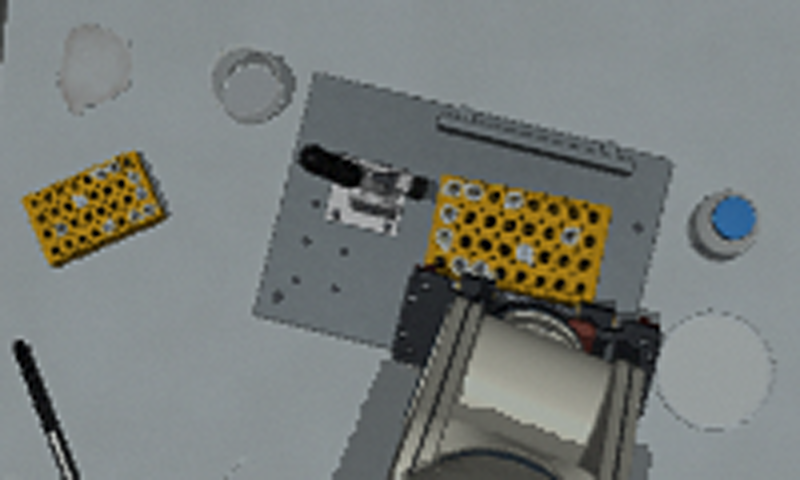

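```bash
python3 -m jog '[[0.65,[0.4,0.1,0.07],[0,0,0]],[0.65,[0.8,0.2,0.07],[0,0,0]],[0.65,[1.2,0.3,0.07],[0,0,0]],[0.65,[1.6,0.4,0.07],[0,0,0]],[0.65,[2.0,0.5,0.07],[0,0,0]],[0.65,[2.3,0.6,0.07],[0,0,0]],[0.65,[2.3,0.6,0.07],[0,0,0]]]'
python3 - <<'E'
from plan import *
now(); print(rel(w(-31,-24,46),ori(0.25)))
crop(snap('top','top3'),210,170,410,290,4,'c_top3')
from pose import yellow
im=load('top3'); P=cloud(im); L=P.copy(); L[...,:2]=(P[...,:2]-t2)@R2
m=(yellow(im)>0)&(abs(L[...,1])<100)&(abs(L[...,0])<100)&(abs(L[...,2]-78)<8)
print(cv2.minAreaRect(L[m][:,:2].astype(np.float32)))
E
```

```text
t: 5.15
ee_pos: [504.0, -145.1, 46.8]
orientation: [-1.582, 0.004, -0.392]
ft_force: [-0.6, 0.3, -0.1]
width: 56.9
t 5.15 world [ 504.  -145.1   46.8] plat [-38.6 -24.1] F [-0.6  0.3 -0.1] w 56.9 q [-0.31  0.5   2.11  0.06  0.28 -1.69]
([0.72, 0.27, 0.01], [-0.001, -0.002, -0.003])
((9.160356521606445, -4.757957458496094), (73.80915069580078, 126.79021453857422), 0.6316120028495789)
```

View pics/c_top3.png

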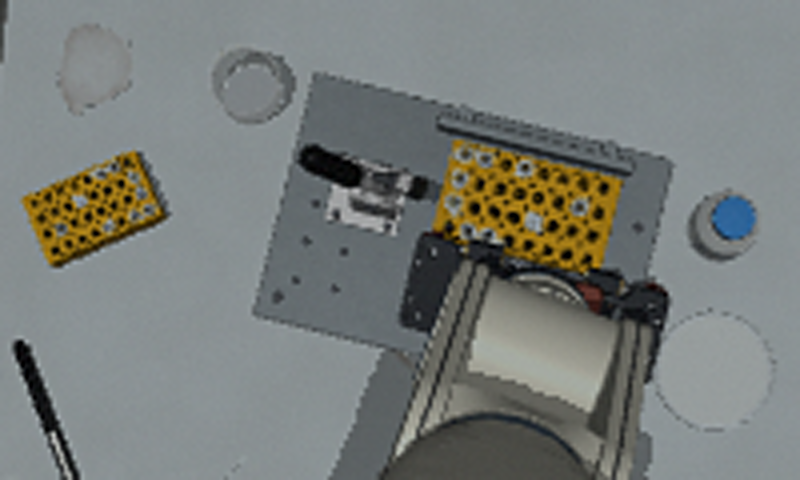

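```bash
python3 -m jog '[[0.65,[0.2,0.1,0.08],[0,0,0]],[0.65,[0.4,0.16,0.16],[0,0,0]],[0.65,[0.55,0.22,0.22],[0,0,0]],[0.65,[0.65,0.24,0.25],[0,0,0]],[0.65,[0.7,0.25,0.25],[0,0,0]],[0.65,[0.75,0.26,0.25],[0,0,0]]]'
python3 - <<'E'
from plan import *
now(); print(rel(w(-30,-22,46),ori(0.25)))
crop(snap('top','top4'),210,170,410,290,4,'c_top4')
from pose import yellow
im=load('top4'); P=cloud(im); L=P.copy(); L[...,:2]=(P[...,:2]-t2)@R2
m=(yellow(im)>0)&(abs(L[...,1])<100)&(abs(L[...,0])<100)&(abs(L[...,2]-78)<8)
print(cv2.minAreaRect(L[m][:,:2].astype(np.float32)))
E
```

```text
t: 5.8
ee_pos: [511.4, -144.3, 46.0]
orientation: [-1.582, 0.004, -0.391]
ft_force: [-1.1, 1.4, 0.9]
width: 56.7
t 5.8 world [ 511.4 -144.3   46. ] plat [-31.5 -21.5] F [-1.1  1.4  0.9] w 56.7 q [-0.31  0.51  2.1   0.05  0.29 -1.67]
([0.15, 0.03, -0.05], [-0.002, -0.002, -0.004])
((16.176015853881836, -2.7446212768554688), (73.65991973876953, 125.9560546875), 0.4186728298664093)
```

View pics/c_top4.png

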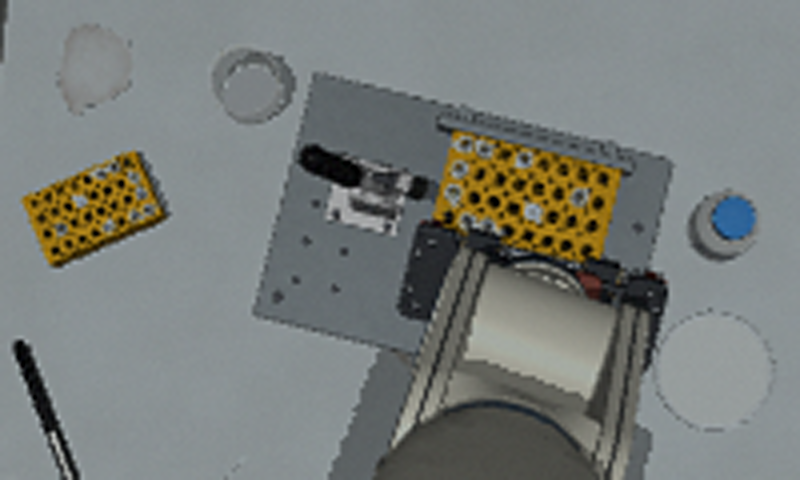

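```bash
python3 -m jog '[[0.65,[0.05,0.01,0],[0,0,0]],[0.65,[0.1,0.02,0],[0,0,0]],[0.65,[0.1,0.02,0],[0,0,0]]]'; python3 -m jog '[[0.65,[0.05,0.01,0],[0,0,0]],[0.65,[0.1,0.02,0],[0,0,0]],[0.65,[0.1,0.02,0],[0,0,0]]]'
python3 - <<'E'
from plan import *
now()
E
```

```text
t: 6.15
ee_pos: [512.3, -144.6, 46.0]
orientation: [-1.582, 0.005, -0.391]
ft_force: [-1.8, 0.9, -0.2]
width: 57.1
t: 6.45
ee_pos: [512.6, -144.6, 45.9]
orientation: [-1.582, 0.006, -0.39]
ft_force: [-5.4, 1.8, 2.7]
width: 56.8
t 6.45 world [ 512.6 -144.6   45.9] plat [-30.4 -21.5] F [-5.4  1.8  2.7] w 56.8 q [-0.31  0.51  2.09  0.05  0.29 -1.67]
```

```bash
python3 -m jog '[[0.65,[0.1,0.02,0],[0,0,0]],[0.65,[0.15,0.04,0],[0,0,0]],[0.65,[0.15,0.04,0],[0,0,0]]]'
python3 - <<'E'
from plan import *
now()
crop(snap('top','top5'),210,170,410,290,4,'c_top5')
from pose import yellow
im=load('top5'); P=cloud(im); L=P.copy(); L[...,:2]=(P[...,:2]-t2)@R2
m=(yellow(im)>0)&(abs(L[...,1])<100)&(abs(L[...,0])<100)&(abs(L[...,2]-78)<8)
print(cv2.minAreaRect(L[m][:,:2].astype(np.float32)))
E
```

```text
t: 6.75
ee_pos: [512.8, -144.6, 45.6]
orientation: [-1.582, 0.008, -0.388]
ft_force: [-9.3, 1.4, 6.9]
width: 57.2
t 6.75 world [ 512.8 -144.6   45.6] plat [-30.2 -21.4] F [-9.3  1.4  6.9] w 57.2 q [-0.31  0.51  2.09  0.05  0.3  -1.67]
((17.194473266601562, -2.7319297790527344), (125.80440521240234, 73.36984252929688), 89.9902114868164)
```

Force built up to 9 N while the block stopped moving. It now reads x=17.2, y=-2.7 with no skew, so it is flush. I'll back off and look at it.

```bash
python3 -m jog '[[0.65,[-1,-0.25,0],[0,0,0]],[0.65,[-3,-0.75,0],[0,0,0]],[0.65,[-5,-1.25,0],[0,0,0]],[0.65,[-5.5,-1.4,0],[0,0,0]],[0.65,[-5.5,-1.4,0],[0,0,0]]]'
python3 - <<'E'
from plan import *
now(); print(rel(w(-80,-20,240),ori(0.1)))
E
```

```text
t: 7.3
ee_pos: [460.2, -131.3, 46.6]
orientation: [-1.582, 0.004, -0.392]
ft_force: [0.0, -0.5, 0.3]
width: 57.2
t 7.3 world [ 460.2 -131.3   46.6] plat [-84.5 -21.5] F [ 0.  -0.5  0.3] w 57.2 q [-0.31  0.47  2.21  0.08  0.22 -1.71]
([5.17, -18.64, 0.19], [-0.001, -0.002, 0.148])
```

```bash
python3 -m jog '[[0.2,[0.6,-3,0],[0,0,0]],[0.0,[1.8,-7,0],[0,0,0]],[0.0,[2.9,-11,0],[0,0,0.05]],[0.0,[4,-15,0],[0,0,0.1]],[0.0,[5.1,-18.6,0.2],[0,0,0.15]],[0.0,[5.1,-18.6,0.2],[0,0,0.15]]]'
python3 - <<'E'
from plan import *
now(); print(rel(w(-40,200,240),ori(0))); 
im=snap('wrist','wr6'); crop(snap('top','top6'),210,170,410,290,4,'c_top6')
from pose import yellow
P=cloud(im); L=P.copy(); L[...,:2]=(P[...,:2]-t2)@R2
m=(yellow(im)>0)&(abs(L[...,1])<100)&(abs(L[...,0])<100)&(abs(L[...,2]-78)<8)
print(cv2.minAreaRect(L[m][:,:2].astype(np.float32)))
E
```

```text
t: 7.9
ee_pos: [470.3, -132.3, 245.7]
orientation: [-1.573, 0.113, -0.283]
ft_force: [-0.5, -0.9, -0.8]
width: 12.4
t 7.9 world [ 470.3 -132.3  245.7] plat [-74.4 -20. ] F [-0.5 -0.9 -0.8] w 12.4 q [-0.3   0.14  1.97  0.01  0.92 -1.63]
([3.32, 0.96, 22.01], [-0.001, -0.002, 0.109])
((17.182647705078125, -2.5986709594726562), (125.89334869384766, 74.44099426269531), 89.91683959960938)
```

View pics/wr6.png

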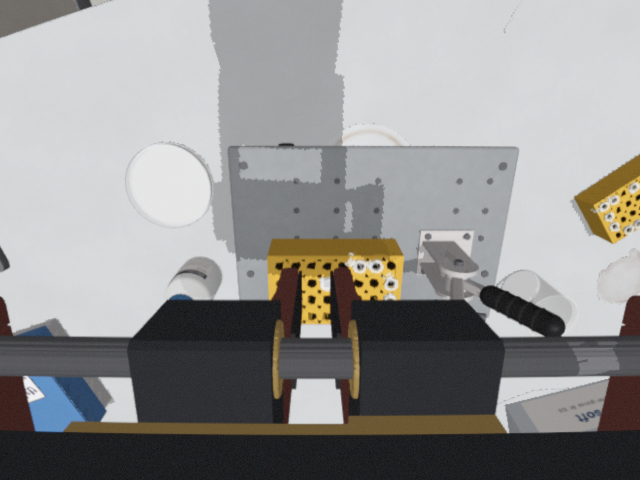

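View pics/c_top6.png

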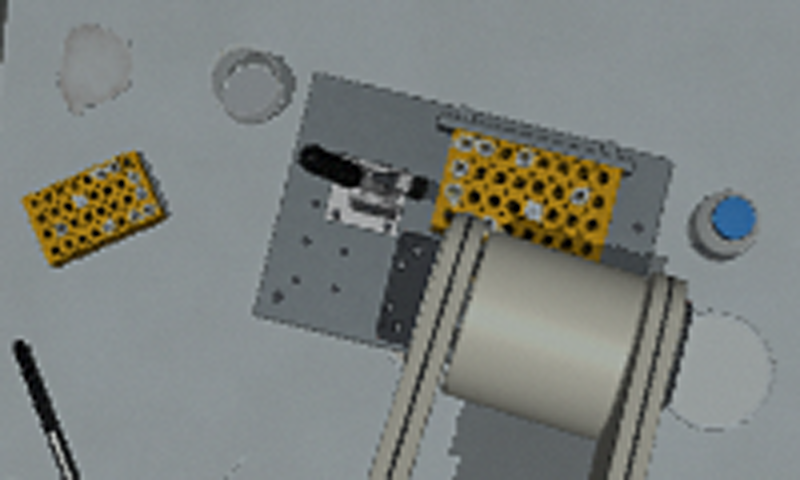

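Run:
```python
from plan import *
print(rel(w(-5,195,240),ori(0)))
```

```text
([7.29, 0.81, 21.5], [-0.002, -0.002, 0.101])
```

```bash
python3 -m jog '[[0,[1,0,4],[0,0,0.03]],[0,[2.5,0.3,8.5],[0,0,0.06]],[0,[4.2,0.5,13],[0,0,0.1]],[0,[6,0.8,17.5],[0,0,0.1]],[0,[7.3,0.8,21.5],[0,0,0.1]],[0,[7.3,0.8,21.5],[0,0,0.1]]]'
python3 - <<'E'
from plan import *
now(); print(rel(w(-5,192,160),ori(0)));  snap('wrist','wr7')
E
```

```text
t: 8.6
ee_pos: [590.8, 63.0, 236.4]
orientation: [-1.559, 0.198, -0.192]
ft_force: [0.5, 0.6, -0.1]
width: 0.2
t 8.6 world [590.8  63.  236.4] plat [ -6.  199.1] F [ 0.5  0.6 -0.1] w 0.2 q [ 0.08  0.36  1.69  0.    1.09 -1.24]
([0.13, 7.64, -0.73], [-0.003, 0.002, -0.004])
```

View pics/wr7.png

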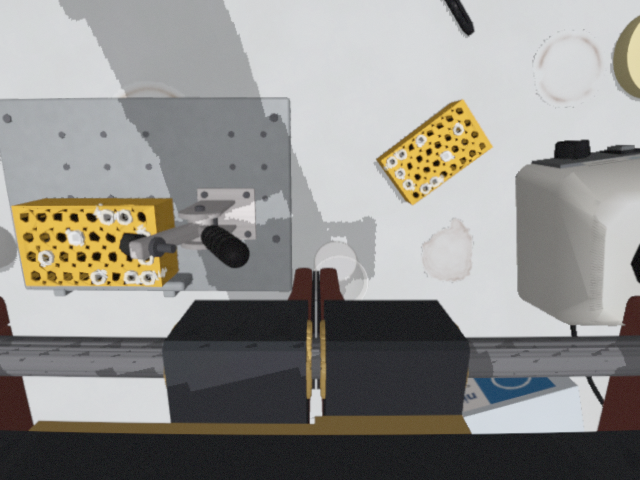

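Run:
```python
from plan import *
im=load('wr7'); P=cloud(im); L=P.copy(); L[...,:2]=(P[...,:2]-t2)@R2
for u,v in [(235,255),(240,262),(244,250),(230,240),(215,235),(150,245)]: print(u,v,L[v,u].round(0))
c=(L[...,2]>120)&(L[...,2]<200)&(L[...,1]>110)&(L[...,1]<178)&(abs(L[...,0]+5)<30); print(np.percentile(L[c],[1,50,99],axis=0).round(0))
```

```text
235 255 [ -5. 150. 176.]
240 262 [ -0. 152. 174.]
244 250 [ -7. 155. 173.]
230 240 [-12. 145. 168.]
215 235 [-11. 131. 150.]
150 245 [ -7.  91. 160.]
[[-13. 116. 128.]
 [ -8. 142. 169.]
 [  3. 156. 178.]]
```

```bash
python3 -m jog '[[0,[0.1,2.5,0],[0,0,0]],[0,[0.1,5,0],[0,0,0]],[0,[0.1,7,-0.4],[0,0,0]],[0,[0.1,7.6,-0.7],[0,0,0]],[0,[0.1,7.6,-0.7],[0,0,0]]]'
python3 - <<'E'
from plan import *
now(); print(rel(w(-5,170,160),ori(0)),rel(w(-5,100,160),ori(0)))
E
```

```text
t: 9.15
ee_pos: [586.5, 51.2, 161.2]
orientation: [-1.56, 0.204, -0.194]
ft_force: [0.3, -0.3, -0.0]
width: 0.4
t 9.15 world [586.5  51.2 161.2] plat [ -7.2 186.5] F [ 0.3 -0.3 -0. ] w 0.4 q [ 0.07  0.45  1.75  0.    0.95 -1.25]
([0.23, 0.11, -1.65], [-0.001, -0.003, -0.007]) ([0.25, 0.11, -8.65], [-0.001, -0.003, -0.007])
```

```bash
python3 -m jog '[[0,[0.1,0.1,-1],[0,0,0]],[0,[0.2,0.1,-1.8],[0,0,0]],[0,[0.2,0.1,-2.5],[0,0,0]],[0,[0.2,0.1,-3.2],[0,0,0]],[0,[0.2,0.1,-3.9],[0,0,0]],[0,[0.2,0.1,-4.6],[0,0,0]],[0,[0.2,0.1,-5.3],[0,0,0]]]'
python3 - <<'E'
from plan import *
now(); print(rel(w(-5,98,160),ori(0))); snap('wrist','wr8')
E
```

```text
t: 9.85
ee_pos: [577.4, 0.2, 162.4]
orientation: [-1.559, 0.199, -0.197]
ft_force: [0.4, 2.8, 2.0]
width: 0.4
t 9.85 world [5.774e+02 2.000e-01 1.624e+02] plat [ -3.4 134.9] F [0.4 2.8 2. ] w 0.4 q [-0.02  0.43  1.78  0.    0.93 -1.34]
([-0.15, 0.24, -3.69], [-0.003, -0.002, -0.001])
```

View pics/wr8.png

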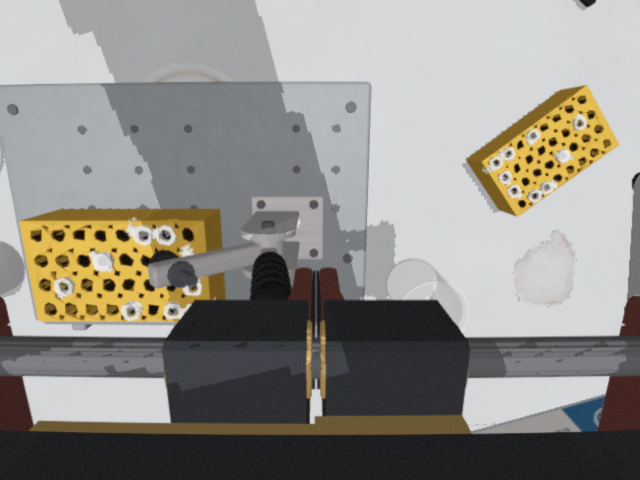

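The finger at (310,290) has pushed the grip (270,270) close to upright, and the arm is coming down over the block at (180,270). The force is about 3 N. I'll keep pushing past the dead point.

```bash
python3 -m jog '[[0,[0,0.1,-0.6],[0,0,0]],[0,[-0.1,0.2,-1.2],[0,0,0]],[0,[-0.1,0.2,-1.8],[0,0,0]],[0,[-0.1,0.2,-2.4],[0,0,0]],[0,[-0.1,0.2,-3],[0,0,0]],[0,[-0.1,0.2,-3.5],[0,0,0]],[0,[-0.1,0.2,-3.6],[0,0,0]]]'
python3 - <<'E'
from plan import *
now(); snap('wrist','wr9')
E
```

```text
t: 10.6
ee_pos: [566.6, -34.6, 159.3]
orientation: [-1.559, 0.201, -0.195]
ft_force: [-0.2, -0.0, 0.1]
width: 0.5
t 10.6 world [566.6 -34.6 159.3] plat [-5.3 98.5] F [-0.2 -0.   0.1] w 0.5 q [-0.08  0.42  1.8   0.    0.92 -1.4 ]
```

View pics/wr9.png

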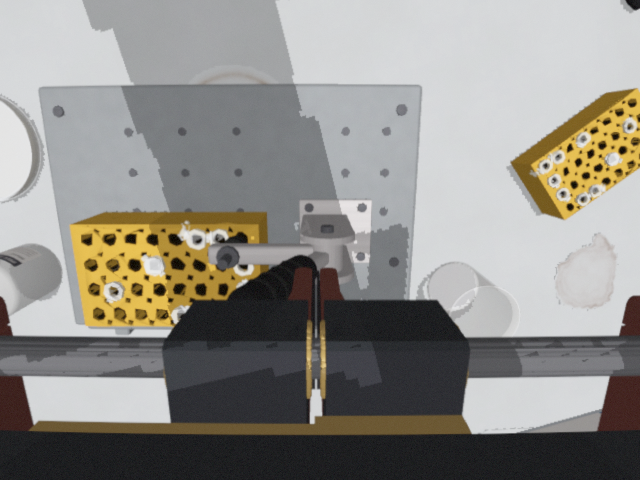

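The handle has snapped toward the block and the arm lies flat at (260,253), with its pad on the block top. Contact force is about 0. I'll retreat and verify.

```bash
python3 -m jog '[[0,[0,0,2],[0,0,0]],[0,[0,0,5],[0,0,0]],[0,[0,-2,8],[0,0,0]],[0,[0,-6,9],[0,0,0]],[0,[0,-10,9],[0,0,0]],[0,[-4,-11,9],[0,0,0]],[0,[-8,-11,9],[0,0,0]],[0,[-8,-11,9],[0,0,0]]]'
python3 - <<'E'
from plan import *
from pose import yellow
now(); 
for n in ('wrist','top','scene'):
    im=snap(n,n+'10')
    P=cloud(im); L=P.copy(); L[...,:2]=(P[...,:2]-t2)@R2
    m=(yellow(im)>0)&(abs(L[...,1])<100)&(abs(L[...,0])<100)&(abs(L[...,2]-78)<8)
    if m.sum()>50: print(n,m.sum(),cv2.minAreaRect(L[m][:,:2].astype(np.float32)))
    c=(L[...,2]>165)&(L[...,2]<195)&(L[...,1]>40)&(L[...,1]<100)&(abs(L[...,0]+5)<25); print('tip',c.sum(),np.median(L[c],axis=0).round(0) if c.any() else '')
crop(load('scene10'),240,160,400,320,4,'c_sc10')
E
```

```text
t: 11.45
ee_pos: [508.0, 73.7, 270.0]
orientation: [-1.56, 0.201, -0.192]
ft_force: [0.6, -0.5, -0.4]
width: 0.5
t 11.45 world [508.   73.7 270. ] plat [-88.8 188.9] F [ 0.6 -0.5 -0.4] w 0.5 q [ 0.12  0.2   1.83  0.    1.12 -1.2 ]
wrist 4562 ((10.822734832763672, -2.2763633728027344), (60.88487243652344, 127.26264190673828), 0.20803678035736084)
tip 71 [-12.  71. 169.]
top 740 ((16.635276794433594, -2.7723159790039062), (74.68980407714844, 126.15052032470703), 0.4416774809360504)
tip 42 [ -6.  70. 177.]
tip 0
```

View pics/wrist10.png

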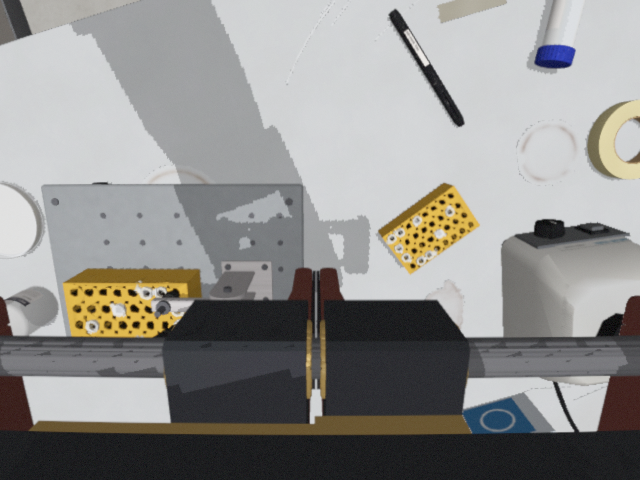

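View pics/c_sc10.png

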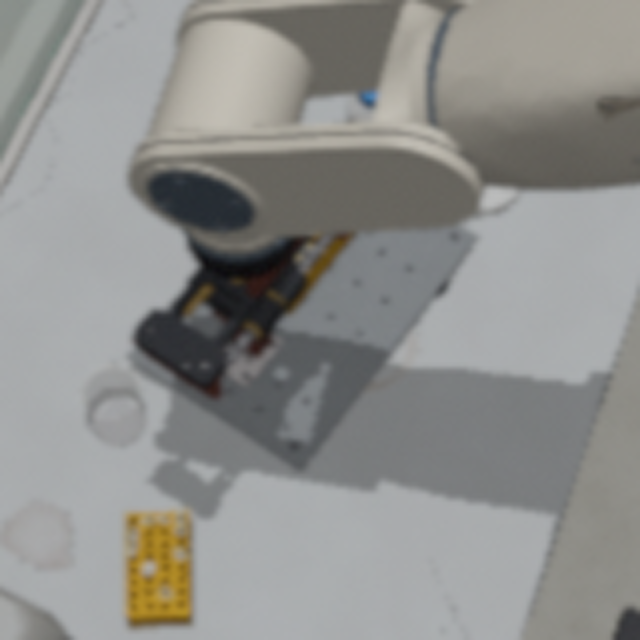

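View pics/top10.png

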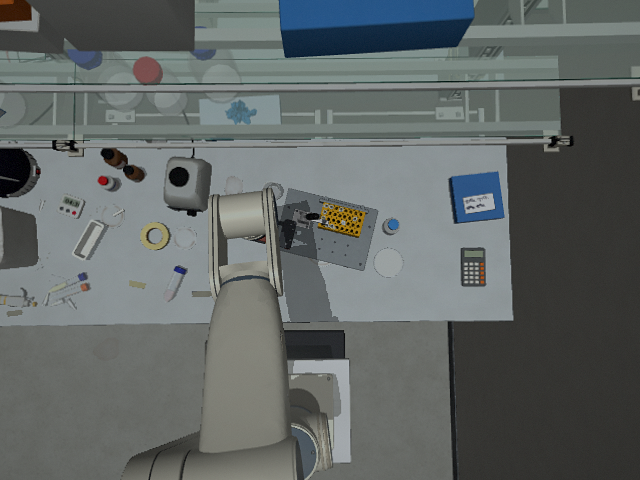

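Run:
```python
from plan import *
im=load('top10'); crop(im,270,180,390,270,6,'c_top10')
P=cloud(im); L=P.copy(); L[...,:2]=(P[...,:2]-t2)@R2
c=(L[...,2]>160)&(L[...,2]<195)&(L[...,1]>30)&(L[...,1]<110)&(abs(L[...,0]+5)<25)
print(L[c][np.argsort(L[c][:,1])][::4].round(0).tolist())
```

```text
[[-7.0, 61.0, 178.0], [-10.0, 63.0, 175.0], [-14.0, 65.0, 181.0], [-6.0, 67.0, 180.0], [-11.0, 68.0, 176.0], [-3.0, 70.0, 177.0], [-9.0, 72.0, 176.0], [-14.0, 73.0, 165.0], [-10.0, 74.0, 179.0], [-2.0, 76.0, 175.0], [-7.0, 78.0, 174.0], [2.0, 80.0, 162.0], [-5.0, 84.0, 162.0]]
```

View pics/c_top10.png

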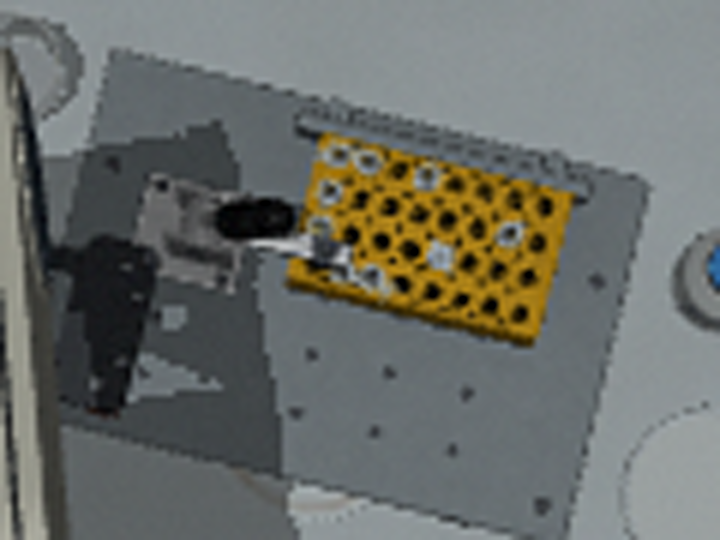

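The crop shows the block's long side against the fence, from (320,135) to (575,190). The grip at (255,218) leans toward the block, and the arm and pad rest on the block at (325,250). I'm handing the job in.

```bash
python3 -c "
from workcell import ctrl
print(ctrl.close_job())"
```

```text
the job is handed in; nothing more can be done
None
```

The block is flush against the back fence and the clamp is locked on it. I handed the job in at about 11.6 s, with the arm clear of everything.

- **Block push:** I pushed with two spread fingers, which also took out the 5.4° skew. Readings after backing off, before and after the clamp was closed, put the block's centre at x = 16.6–17.2 mm (target 17). Skew was within about 0.4° and y was −2.6 to −2.8 mm, against about −2 mm at the start. Partway through it had drifted to y = −4.8 mm, and I corrected that in the last stretch.
- **Clamp:** With the fingers shut I pushed the grip over its dead point and it snapped on by itself. The top camera put the tip at roughly y = 61–70 mm, z = 175–181 mm (locked: 65, 180), and the arm lay flat with its pad on the block. The pad's 1 N hold was judged by eye and not measured.
- **Failed or odd readings:**
  - The first descent, with a steeper tilt, ran into the joint 5 range stop. It stopped short without touching anything, and I redid it with less tilt.
  - The last wrist-camera fit of the block (x = 10.8 mm) disagreed because the gripper hid part of it.
  - In the last scene-camera picture the robot hid the clamp.
- **Forces and bystanders:** The highest force I read was about 12 N. Nothing on the bench looked moved in the pictures, though the beaker was partly hidden by the arm in the last top picture.

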